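# Sort robot elbow joints by flexing their hinges

### The arm

A 7-joint arm with a two-finger parallel gripper is mounted at the origin on the work surface. World frame = base frame: x ahead of the robot, y to its left, z up, the work surface at z = 0. Lengths are in m, angles in rad, forces in N, time in s.
With the tool pointing down it reaches from about 0.4 to 0.85 m from the base axis. Payload 4.5 kg.
Tool frame: the origin (TCP) lies at the very end of the fingers, on their centre line; the grasp point (between the pads) lies 19 mm behind it (r.pinch_z is the distance from the TCP to the grasp point, in m); z points along the fingers, y is the line along which they close (so a half turn about z gives the same grasp; the last joint's range is limited). The gripper opens to 88 mm and grips with 3 to 60 N. Pads are 18 mm wide; open, the fingers measure 123 mm over their backs; the gripper's body (75 mm by 187 mm) begins 45 mm behind the grasp point.
Start: joints at [1.204, 0.689, -0.195, 1.565, 0.157, 0.902, -0.215], TCP at [0.244, -0.575, 0.239] pointing down, gripper open.
Joint ranges: [-3.01, 3.01], [-0.46, 2.08], [-1.47, 1.51], [0.13, 2.56], [-1, 4.14], [0.04, 2.09], [-2.66, 2.66]. Speed limits (rad/s): [2.57, 2.57, 3.14, 3.14, 3.14, 3.14, 3.14].

### API

Orientations are given as a unit quaternion [x, y, z, w].
In Python, from plant import r, cams gives the robot as it stands.
- The arm moves only by the shell command python3 -m pendant 'ROWS' [FORCE]. ROWS is JSON, a list of rows, each a list of 3 entries, a list of its own where there are three numbers: the closure, from -1 (fully open) to 1 (shut), then the shift along the tool's x, y, z in mm, then the turn, a rotation vector about the tool's x, y, z in degrees. A call has 1 to 8 rows; each row shifts and turns the commanded pose from where the row before left it, along the tool's axes as they then stand; what a row does not reach is not made up. A row lasts 1/8 s, in which the tool goes at most 62.5 mm and 10.7 degrees, less where a joint would pass 70% of its speed; a pose out of reach is approached as far as the arm can. A call with a gripper value outside its range is refused whole. The fingers move at their own pace and stop on an object; FORCE is the grip in N (left out, the last holds). Time passes only in rows, so rows that do not move let the fingers close. It gives the time, the measured TCP pose, the force, the opening and the grip force at its end, in the units of the state.
- r.get_state(): the state, without advancing time (a new reading comes with each control period).
- cams.snapshot(name): name is "side" or "top" or "wrist"; returns a dict with "img" (420x560x3 uint8, red, green, blue), "camera_matrix" (3x3 intrinsics, pixels), "D" ([k1, k2, p1, p2, k3] as OpenCV has them; the pictures are not rectified), "camera_from_world" (4x4, takes a point from world to camera coordinates); the wrist camera has in their place "tool_from_camera" (4x4, takes a point from camera to tool coordinates, whose origin is the TCP and whose axes are the flange's). Camera axes: x right, y up, looking along -z (the intrinsics and any distortion apply to the point x, -y, -z); pixel columns grow to the right and rows downward; lengths in m; the calibration is good to about 2 mm. A picture is of the moment at which its call begins: read the wrist's pose just before it. There is no depth.
- r.finish_job(): hands the job in; it is judged then, once.
The state is a dict: "clock": time; "q": joint angles; "qd": joint speeds; "joint_torque": joint torques, N m; "tool_pos": TCP position; "eef_rot": TCP orientation; "contact_force": force on the tool from outside, world axes, zero at the start; "moment": the same for the moment, N m; "opening": opening from 0.0 (shut) to 1.0 (fully open); "finger_force": force on a finger pad.
Only numpy, scipy, OpenCV 4.12 (cv2) and the standard library are available. Lean on these libraries where they do the work, as an engineer would, in place of code of your own. Each camera call takes 0.05 s, during which the arm holds its last target. There are 200 camera calls.

### The job

Two robot elbow joints sit in grey cradles: try the hinge of each by pushing its coloured link sideways. If the link swings freely, leave it folded to about a right angle and lay that elbow flat on its housing in the green stock tray; if it stops after a few degrees the hinge is seized, so lay that elbow flat in the red repair tray. Set the elbows down rather than dropping them, and leave the tape roll, the stop-button box and the gear motor where they are.

Things in the scene. Friction and masses are not known exactly. Their poses are not given: they have to be found in the camera images.
- yellow_elbow: loose robot elbow joint, 0.4 to 0.65 kg: black and steel motor housing 90 x 40 x 45 mm (x, y, z), two aluminium ears 30 mm wide reaching 31 mm beyond its +x face, and a link coloured yellow hinged between them. Origin: centre of the housing's underside; z up, x towards the link, y left. Starts sunk in its cradle, underside 3 mm above the bench, 1 mm play all round
- yellow_centre (a point): centre of the motor housing of the yellow elbow, half-way up (22.5 mm above its underside), same axes; grasp the housing here across its 40 mm width (along y)
- yellow_pin (a point): centre of the hinge pin of the yellow elbow, half-way up the link: 60 mm along +x from the housing's centre and 10 mm higher; hinge axis vertical. A seized pin sits under 0.3 mm off the middle to the housing's +y side, a free one as little to -y: too little to see or measure, only flexing tells
- yellow_link (a joint): angle of the yellow link about its pin: 0 = straight ahead of the housing (starts within 0.03 rad), positive = towards the housing's +y. A free hinge turns easily (under 1 N) up to 1.6 rad either side and stays where left; a seized one has about 0.09 rad of slack either side (stays where pushed), then blocks. None, one or both may be seized
- yellow_link_tip (a point): middle of the free end of the yellow link: a bar 20 mm wide and 13 mm high that reaches 90 mm from the hinge axis; its underside is 29 mm above the bench while in the cradle
- yellow_cradle: grey cradle fixed to the bench, holding the yellow elbow at the start: shallow box 98 x 48 mm outside, walls 14 mm high and 3 mm thick, floor 3 mm thick, on a thin flange 130 x 60 mm. Origin: centre of its underside; x along the housing. Its walls keep the housing in place while the link is pushed sideways with up to about 10 N
- orange_elbow: loose robot elbow joint, 0.4 to 0.65 kg: black and steel motor housing 90 x 40 x 45 mm (x, y, z), two aluminium ears 30 mm wide reaching 31 mm beyond its +x face, and a link coloured orange hinged between them. Origin: centre of the housing's underside; z up, x towards the link, y left. Starts sunk in its cradle, underside 3 mm above the bench, 1 mm play all round
- orange_centre (a point): centre of the motor housing of the orange elbow, half-way up (22.5 mm above its underside), same axes; grasp the housing here across its 40 mm width (along y)
- orange_pin (a point): centre of the hinge pin of the orange elbow, half-way up the link: 60 mm along +x from the housing's centre and 10 mm higher; hinge axis vertical. A seized pin sits under 0.3 mm off the middle to the housing's +y side, a free one as little to -y: too little to see or measure, only flexing tells
- orange_link (a joint): angle of the orange link about its pin: 0 = straight ahead of the housing (starts within 0.03 rad), positive = towards the housing's +y. A free hinge turns easily (under 1 N) up to 1.6 rad either side and stays where left; a seized one has about 0.09 rad of slack either side (stays where pushed), then blocks. None, one or both may be seized
- orange_link_tip (a point): middle of the free end of the orange link: a bar 20 mm wide and 13 mm high that reaches 90 mm from the hinge axis; its underside is 29 mm above the bench while in the cradle
- orange_cradle: grey cradle fixed to the bench, holding the orange elbow at the start: shallow box 98 x 48 mm outside, walls 14 mm high and 3 mm thick, floor 3 mm thick, on a thin flange 130 x 60 mm. Origin: centre of its underside; x along the housing. Its walls keep the housing in place while the link is pushed sideways with up to about 10 N
- repair_tray: red shallow repair tray for seized elbows, fixed to the bench: 198 x 258 mm (x, y) outside, walls 4 mm thick and 18 mm high, floor 4 mm thick. Origin: centre of its underside. It holds two elbows side by side; their links stand higher than the walls and may reach out over them
- stock_tray: green shallow stock tray for free elbows, fixed to the bench: 198 x 258 mm (x, y) outside, walls 4 mm thick and 18 mm high, floor 4 mm thick. Origin: centre of its underside. It holds two elbows side by side; their links stand higher than the walls and may reach out over them
- tape_roll: bystander: yellow roll of tape lying flat, 90 mm across, 24 mm high; origin: centre of its underside
- stop_box: bystander: black box 70 x 70 x 40 mm with a red mushroom button, 66 mm high in all; origin: centre of its underside
- gearmotor: bystander: loose gear motor lying down, 126 mm long along x and 40 mm wide, 44 mm high; origin: at its underside, near its middle
Not all that is in view belongs to the job. What is shaped like the orange_elbow but brown or purple is not meant.

How it is judged:
On the way:
1. both hinges have been tried: each link pushed at least 0.05 rad off straight ((value of joint yellow_link above 0.05 rad or value of joint yellow_link below -0.05 rad) and (value of joint orange_link above 0.05 rad or value of joint orange_link below -0.05 rad)), for 0.05 s.
At the end, for the whole second after the job is handed in: each elbow lies at rest and flat (housing within 0.12 rad of level, on the tray floor) with its housing inside a tray: a seized one in the red repair tray, a free one in the green stock tray with its link folded at least 1.0 rad to either side (((y of yellow_pin in the frame of yellow_centre above 0 m and x of yellow_centre in the frame of repair_tray between -0.095 and 0.095 m and y of yellow_centre in the frame of repair_tray between -0.125 and 0.125 m and z of yellow_centre in the frame of repair_tray below 0.033 m and angle between yellow_centre's own z axis and vertical below 0.12 rad) or (y of yellow_pin in the frame of yellow_centre below 0 m and x of yellow_centre in the frame of stock_tray between -0.095 and 0.095 m and y of yellow_centre in the frame of stock_tray between -0.125 and 0.125 m and z of yellow_centre in the frame of stock_tray below 0.033 m and angle between yellow_centre's own z axis and vertical below 0.12 rad and (value of joint yellow_link above 1 rad or value of joint yellow_link below -1 rad))) and linear speed of each of yellow_elbow, orange_elbow below 0.02 m/s and ((y of orange_pin in the frame of orange_centre above 0 m and x of orange_centre in the frame of repair_tray between -0.095 and 0.095 m and y of orange_centre in the frame of repair_tray between -0.125 and 0.125 m and z of orange_centre in the frame of repair_tray below 0.033 m and angle between orange_centre's own z axis and vertical below 0.12 rad) or (y of orange_pin in the frame of orange_centre below 0 m and x of orange_centre in the frame of stock_tray between -0.095 and 0.095 m and y of orange_centre in the frame of stock_tray between -0.125 and 0.125 m and z of orange_centre in the frame of stock_tray below 0.033 m and angle between orange_centre's own z axis and vertical below 0.12 rad and (value of joint orange_link above 1 rad or value of joint orange_link below -1 rad)))); the robot touches nothing.
It fails at once if the tape roll is shifted by more than 30 mm (distance of tape_roll from where it was at the start of the episode above 0.03 m).
It fails at once if the stop-button box is shifted by more than 30 mm (distance of stop_box from where it was at the start of the episode above 0.03 m).
It fails at once if the gear motor is shifted by more than 30 mm (distance of gearmotor from where it was at the start of the episode above 0.03 m).
It fails at once if the yellow elbow is dropped or thrown (faster than 1.2 m/s) (linear speed of yellow_elbow above 1.2 m/s).
It fails at once if the orange elbow is dropped or thrown (faster than 1.2 m/s) (linear speed of orange_elbow above 1.2 m/s).
It also fails if it takes over 72 s, if anything falls off the work surface, if the arm or the gripper's body presses on something with over 40 N, if the wrist force passes 120 N, or if a joint passes its speed limit or range.

## Working session

There is one attempt and no reset: what is moved stays moved. The work goes in short steps, Python scripts to look and compute and a shell command to move; the robot and the scene stay as the last step left them, time stands still between calls to the robot, and variables do not carry over. Pictures are saved under pics/ and viewed, at most 10 in all, crops included, and the job is handed in when it is done.

```bash
ls; mkdir -p pics
python3 - <<'E'
from plant import r,cams
import cv2
print(r.get_state())
for n in ("top","side"):
    s=cams.snapshot(n); cv2.imwrite(f"pics/{n}0.png",s["img"][:,:,::-1]); print(n,s["camera_matrix"],s["D"],s["camera_from_world"])
E
```

```text
pics
{'clock': 0.0, 'q': array([ 1.20383562,  0.68996045, -0.19451289,  1.56635042,  0.15733037,
        0.90250069, -0.21510779]), 'qd': array([-0.00042902, -0.00158501, -0.0008436 , -0.00108789,  0.0009266 ,
       -0.00020294, -0.00160853]), 'joint_torque': array([-6.29900733e-04, -5.27567124e+01, -1.26692958e+00, -1.53429937e+01,
       -5.25590801e-02,  6.55801938e-03,  1.48384242e-04]), 'tool_pos': array([ 0.2435228 , -0.57491646,  0.237923  ]), 'eef_rot': array([ 9.79981040e-01,  1.99088748e-01, -2.59175967e-04, -8.74449126e-04]), 'contact_force': array([ 0.26242899,  0.4983552 , -1.39916158]), 'moment': array([-0.01182717,  0.00060385,  0.01347651]), 'finger_force': 0.0, 'opening': 0.9984856048434836}
top [[484.3446333    0.         286.33722472]
 [  0.         484.3446333  208.70621688]
 [  0.           0.           1.        ]] [-0.14745087  0.          0.          0.          0.        ] [[ 0.04894637 -0.99879923 -0.00208783 -0.12894703]
 [ 0.9788032   0.04755005  0.19920664 -0.56983978]
 [-0.19886816 -0.01179402  0.97995528 -1.27541882]
 [ 0.          0.          0.          1.        ]]
side [[468.69971969   0.         280.44403237]
 [  0.         468.69971969 212.5360243 ]
 [  0.           0.           1.        ]] [-0.0732575  0.         0.         0.         0.       ] [[-0.84598498 -0.53314301  0.00824242  0.41586011]
 [ 0.31774475 -0.49165939  0.81074615 -0.2547931 ]
 [-0.42819118  0.68849805  0.58533985 -1.18466606]
 [ 0.          0.          0.          1.        ]]
```

View pics/top0.png

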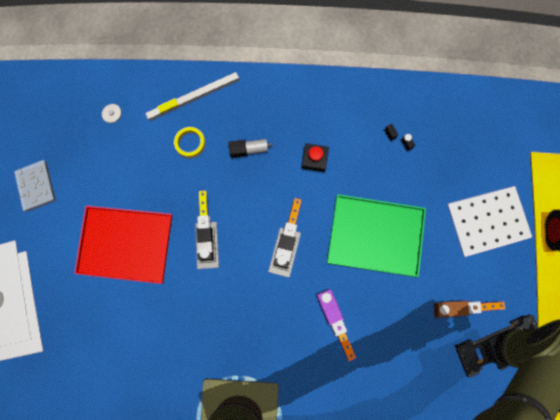

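View pics/side0.png

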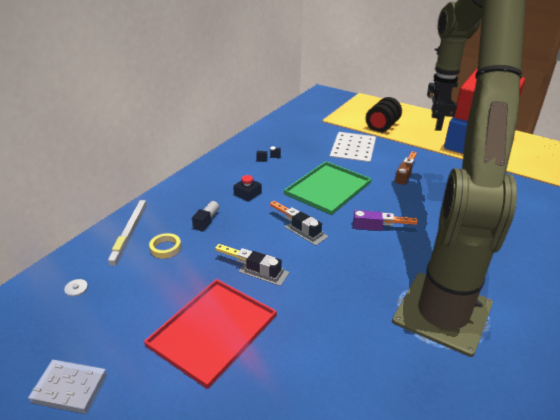

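Top view: the yellow elbow is at about (205,240) with its link up at (203,203), and the orange one is at (286,245) with its link at (296,212). The red tray is at (124,245) and the green tray at (377,235). Candidates for the orange elbow are the one in the grey cradle (286,245), purple (335,322) and brown (470,308). Only the first has a black/steel housing in a cradle, so it fits. I'll confirm it in a crop while measuring.

```bash
cat > h.py <<'E'
import numpy as np, cv2
from scipy.spatial.transform import Rotation as R
from plant import r,cams
def snap(n):
    st=r.get_state(); s=cams.snapshot(n)
    if n=="wrist":
        T=np.eye(4);T[:3,:3]=R.from_quat(st["eef_rot"]).as_matrix();T[:3,3]=st["tool_pos"]
        s["W"]=T@np.array(s["tool_from_camera"])
    else: s["W"]=np.linalg.inv(s["camera_from_world"])
    return s
def ray(s,px,z):
    u=cv2.undistortPoints(np.array(px,float).reshape(-1,1,2),np.array(s["camera_matrix"]),np.array(s["D"])).reshape(-1,2)
    d=np.c_[u[:,0],-u[:,1],-np.ones(len(u))]@s["W"][:3,:3].T
    o=s["W"][:3,3]; return o+d*((z-o[2])/d[:,2])[:,None]
def mask(s,h0,h1,smin=120,vmin=60):
    return cv2.inRange(cv2.cvtColor(s["img"],cv2.COLOR_RGB2HSV),(h0,smin,vmin),(h1,255,255))
def blobs(m,amin=30):
    c,_=cv2.findContours(m,cv2.RETR_EXTERNAL,cv2.CHAIN_APPROX_NONE)
    return sorted([x for x in c if cv2.contourArea(x)>=amin],key=cv2.contourArea)[::-1]
def rect(s,c,z):
    p=ray(s,c.reshape(-1,2),z)[:,:2].astype(np.float32)
    (cx,cy),(w,h),a=cv2.minAreaRect(p)
    if w<h: w,h,a=h,w,a+90
    return np.round([cx,cy,w,h],4),round(a%180,1)
E
python3 - <<'E'
from h import *
s=snap("top")
print("cam",s["W"][:3,3])
for n,a,b,z in(("red",0,5,.018),("green",50,75,.018),("yel",22,34,.042),("ora",6,19,.042)):
    for c in blobs(mask(s,a,b)):
        print(n,cv2.boundingRect(c),*rect(s,c,z))
hsv=cv2.cvtColor(s["img"],cv2.COLOR_RGB2HSV)
g=cv2.inRange(hsv,(0,0,70),(180,60,255))[180:300,180:320]
for c in blobs(g,100):
    c=c+[180,180]; print("grey",cv2.boundingRect(c),*rect(s,c,.003))
cv2.imwrite("pics/crop1.png",cv2.resize(s["img"][180:290,180:320,::-1],None,fx=5,fy=5,interpolation=cv2.INTER_CUBIC))
E
```

```text
cam [ 0.3104323  -0.1167386   1.36310006]
red (76, 208, 95, 74) [0.459  0.3592 0.255  0.1905] 87.5
red (548, 219, 12, 22) [ 0.5591 -0.8916  0.0644  0.0361] 176.6
red (308, 146, 16, 15) [ 0.7528 -0.1772  0.0438  0.0427] 92.9
green (328, 195, 97, 82) [ 0.52   -0.3589  0.2574  0.1964] 83.7
yel (531, 152, 29, 176) [ 0.5319 -0.8521  0.515   0.093 ] 176.8
yel (174, 127, 31, 30) [0.7633 0.1901 0.0897 0.0844] 48.1
yel (199, 191, 8, 25) [0.5837 0.1348 0.0693 0.0199] 4.8
yel (158, 99, 20, 14) [0.8725 0.2656 0.0573 0.0255] 118.4
ora (438, 302, 31, 15) [ 0.3224 -0.569   0.0848  0.0378] 95.9
ora (339, 334, 16, 26) [ 0.2122 -0.2795  0.0709  0.0199] 26.9
ora (289, 199, 12, 25) [ 0.574  -0.1238  0.0695  0.0192] 168.0
ora (481, 302, 24, 9) [ 0.333  -0.6833  0.0681  0.0196] 95.6
grey (269, 222, 31, 55) [ 0.4721 -0.1027  0.1494  0.0602] 168.2
grey (196, 206, 23, 63) [0.4955 0.1239 0.1789 0.06  ] 7.2
```

View pics/crop1.png

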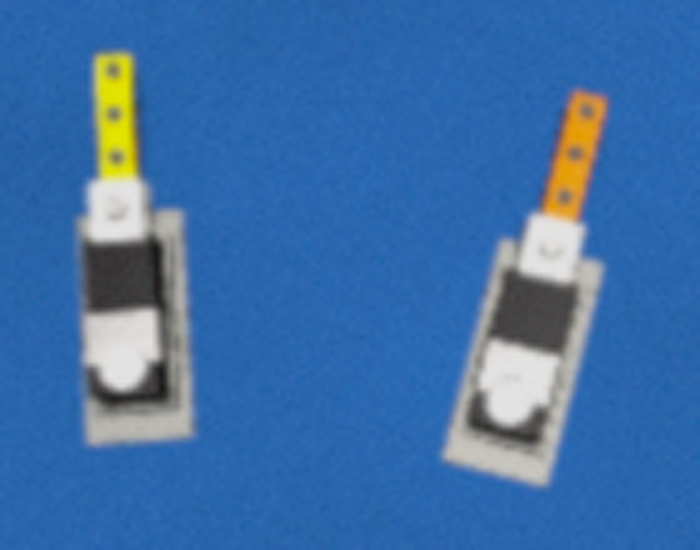

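The crop confirms it: the orange-link elbow with the black/steel housing is in a grey cradle (crop 510,340), and the yellow one likewise (crop 125,310). I'll go to the orange elbow first.

```bash
cat >> h.py <<'E'
def go(x,y,z,yaw):
    "print shift (mm, tool axes now) and turn (deg about tool z) to reach tcp x,y,z, heading of tool x"
    st=r.get_state(); M=R.from_quat(st["eef_rot"]).as_matrix()
    t=M.T@(np.array([x,y,z])-st["tool_pos"])*1000
    h=np.degrees(np.arctan2(M[1,0],M[0,0]))
    print("t",round(float(st["clock"]),2),"pos",st["tool_pos"].round(4),"yaw",h.round(1),"tilt",M[:,2].round(3),"shift",t.round(1),"turn",round((h-yaw+180)%360-180,1),"F",st["contact_force"].round(1))
E
python3 -m pendant '[[-1,[48,-29,0],[0,0,0]],[-1,[48,-29,0],[0,0,0]],[-1,[48,-29,0],[0,0,0]],[-1,[48,-29,0],[0,0,0]],[-1,[48,-29,0],[0,0,0]],[-1,[48,-29,0],[0,0,0]],[-1,[48,-29,0],[0,0,0]],[-1,[48,-29,0],[0,0,0]]]' 3
python3 -c "
from h import *
go(.53,-.115,.22,-12)"
```

```text
clock: 1.15
tool_pos: [0.5077, -0.2105, 0.2386]
eef_rot: [0.98, 0.199, -0.0, 0.0]
contact_force: [1.1, -0.5, 0.8]
opening: 0.999
finger_force: 0.0
t 1.15 pos [ 0.5077 -0.2105  0.2386] yaw 23.0 tilt [-0. -0. -1.] shift [ 57.8 -79.2  18.6] turn 35.0 F [ 1.1 -0.5  0.8]
```

```bash
python3 -m pendant '[[-1,[29,-40,0],[0,0,0]],[-1,[29,-39,0],[0,0,0]],[-1,[0,0,0],[0,0,9]],[-1,[0,0,0],[0,0,9]],[-1,[0,0,0],[0,0,9]],[-1,[0,0,0],[0,0,8]],[-1,[0,0,0],[0,0,0]]]'
python3 - <<'E'
from h import *
s=snap("wrist"); cv2.imwrite("pics/w1.png",s["img"][:,:,::-1]); print(s["W"].round(3),s["camera_matrix"][0][0])
go(.53,-.115,.22,-12)
for n,a,b in(("ora",6,19),):
    for c in blobs(mask(s,a,b),200): print(n,cv2.boundingRect(c),*rect(s,c,.042))
E
```

```text
clock: 2.02
tool_pos: [0.5294, -0.1165, 0.2386]
eef_rot: [0.995, -0.104, -0.0, 0.0]
contact_force: [-0.0, 1.1, -0.3]
opening: 0.998
finger_force: 0.0
[[-0.205  0.941  0.269  0.597]
 [-0.979 -0.197 -0.057 -0.13 ]
 [-0.    -0.275  0.961  0.383]
 [ 0.     0.     0.     1.   ]] 365.93221526438566
t 2.08 pos [ 0.5294 -0.1165  0.2386] yaw -11.9 tilt [-0. -0. -1.] shift [ 0.3 -1.6 18.6] turn 0.1 F [-0.2 -0.3 -0.1]
ora (261, 87, 22, 82) [ 0.571  -0.1241  0.0727  0.0192] 168.6
ora (517, 299, 23, 37) [ 0.3242 -0.3498  0.0506  0.0092] 18.7
```

View pics/w1.png

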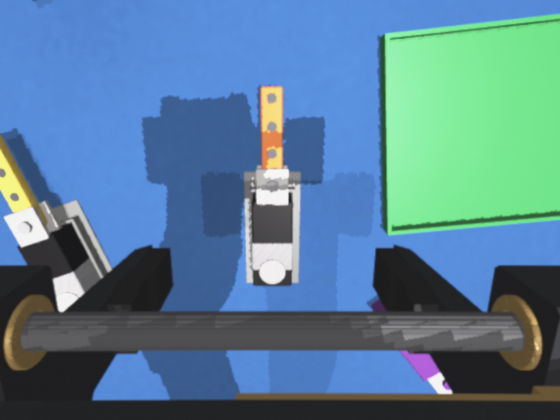

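The wrist view shows the orange link at (271,128), straight ahead of its housing at (272,235). I'll move over the link at a radius of 70 mm and descend.

```bash
python3 -m pendant '[[-1,[29,0,20],[0,0,0]],[-1,[30,-2,50],[0,0,0]],[-1,[0,0,50],[0,0,0]],[-1,[0,0,50],[0,0,0]],[-1,[0,0,40],[0,0,0]],[-1,[0,0,0],[0,0,0]]]' 3
python3 -c "
from h import *
go(.587,-.1274,.0165,-11.5)"
```

```text
clock: 2.82
tool_pos: [0.5852, -0.1264, 0.026]
eef_rot: [0.995, -0.104, -0.003, -0.001]
contact_force: [-1.3, 0.1, 1.7]
opening: 1.001
finger_force: 0.0
t 2.83 pos [ 0.5852 -0.1264  0.026 ] yaw -11.9 tilt [-0.006  0.002 -1.   ] shift [2.1 0.6 9.5] turn -0.4 F [-1.3  0.1  1.7]
```

```bash
python3 -m pendant '[[-1,[2,1,10],[0,0,0]],[1,[0,0,0],[0,0,0]],[1,[0,0,0],[0,0,0]],[1,[0,0,0],[0,0,0]],[1,[0,0,0],[0,0,0]],[1,[0,0,0],[0,0,0]]]' 3
python3 -c "
from h import *
go(.587,-.1274,.0165,-11.5)"
```

```text
clock: 3.58
tool_pos: [0.5895, -0.1284, 0.0189]
eef_rot: [0.994, -0.105, 0.0, 0.0]
contact_force: [0.2, -0.3, 1.1]
opening: 0.497
finger_force: 2.9
t 3.58 pos [ 0.5895 -0.1284  0.0189] yaw -12.0 tilt [ 0. -0. -1.] shift [-2.7 -0.4  2.4] turn -0.5 F [ 0.2 -0.3  1.1]
```

```bash
python3 -m pendant '[[1,[0,0,0],[0,0,0]],[1,[0,0,0],[0,0,0]],[1,[0,0,0],[0,0,0]],[1,[0,0,0],[0,0,0]],[1,[0,0,0],[0,0,0]]]' 3
python3 -c "
from h import *
go(.587,-.1274,.0165,-11.5)"
```

```text
clock: 4.2
tool_pos: [0.5896, -0.1284, 0.0188]
eef_rot: [0.994, -0.105, 0.0, 0.0]
contact_force: [-0.4, 0.3, 1.9]
opening: 0.497
finger_force: 2.9
t 4.2 pos [ 0.5896 -0.1284  0.0188] yaw -12.0 tilt [ 0. -0. -1.] shift [-2.7 -0.5  2.3] turn -0.5 F [-0.4  0.3  1.9]
```

Run:
```python
from h import *
s=snap("wrist"); cv2.imwrite("pics/w2.png",s["img"][:,:,::-1])
```

```text
(no output)
```

View pics/w2.png

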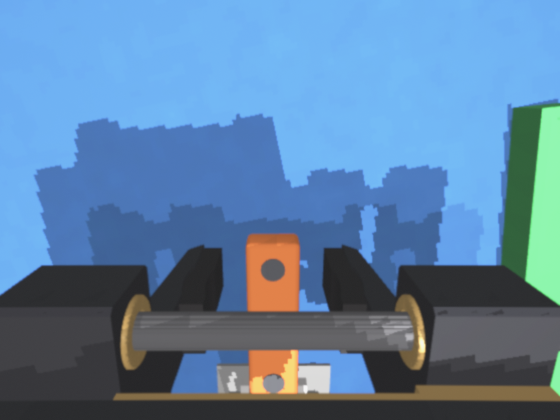

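The fingers stand about 44 mm apart around the link (edges at columns 222 and 323, link 247–299) and aren't touching it. I'll try a firmer closing.

```bash
python3 -m pendant '[[1,[0,0,0],[0,0,0]],[1,[0,0,0],[0,0,0]],[1,[0,0,0],[0,0,0]],[1,[0,0,0],[0,0,0]]]' 6
python3 -c "
from h import *
go(.587,-.1274,.0165,-11.5)"
```

```text
clock: 4.75
tool_pos: [0.5896, -0.1285, 0.0188]
eef_rot: [0.994, -0.105, 0.0, 0.0]
contact_force: [1.2, 0.8, 1.3]
opening: 0.491
finger_force: 5.8
t 4.75 pos [ 0.5896 -0.1285  0.0188] yaw -12.0 tilt [ 0. -0. -1.] shift [-2.7 -0.5  2.3] turn -0.5 F [1.2 0.8 1.3]
```

```bash
cat >> h.py <<'E'
def link(s,a,b,z=.042):
    c=blobs(mask(s,a,b),200)[0]; x,y,w,h=cv2.boundingRect(c); print("link px",x,y,w,h,*rect(s,c,z))
E
python3 -m pendant '[[1,[0,3,0],[0,0,0]],[1,[0,3,0],[0,0,0]],[1,[0,0,0],[0,0,0]]]' 3
python3 -c "
from h import *
go(.587,-.1274,.0165,-11.5)
s=snap('wrist');link(s,4,20);print(r.get_state()['moment'])
c=s['img'][200:400,130:430,::-1];c=np.clip(c.astype(float)*1.0+0,0,255);c=(255*(c/255)**.5)
cv2.imwrite('pics/w3.png',cv2.resize(c.astype('uint8'),None,fx=2.5,fy=2.5))"
```

```text
clock: 5.12
tool_pos: [0.5873, -0.1344, 0.0185]
eef_rot: [0.994, -0.105, -0.001, -0.0]
contact_force: [-0.7, 0.8, 0.5]
opening: 0.495
finger_force: 3.2
t 5.12 pos [ 0.5873 -0.1344  0.0185] yaw -12.1 tilt [-0.002  0.    -1.   ] shift [-1.8 -6.8  2. ] turn -0.6 F [-0.7  0.8  0.5]
link px 244 232 57 80 [ 0.5951 -0.1356  0.0318  0.0189] 164.2
[ 0.22365019  0.1699146  -0.11120126]
```

View pics/w3.png

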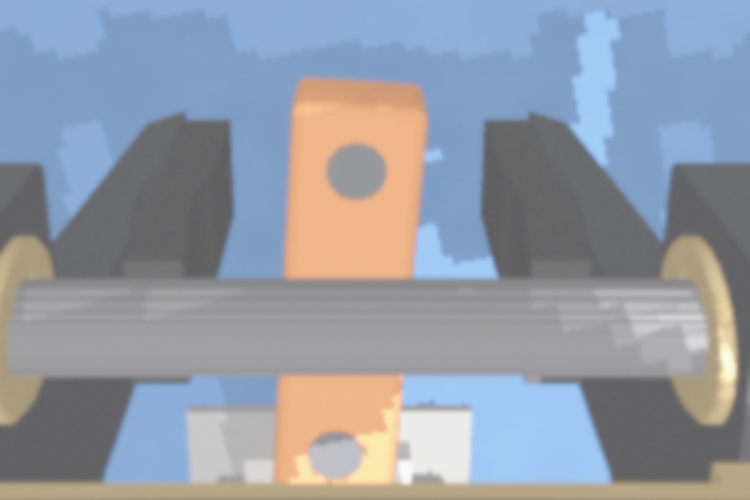

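The crop shows the link (crop 355,190) turned by about 4.4° and still centred between the pads, so it's held and it followed the tool. I'll push on past 0.09 rad.

```bash
python3 -m pendant '[[1,[0,3,0],[0,0,4]],[1,[0,3,0],[0,0,3]],[1,[0,0,0],[0,0,0]]]' 3
python3 -c "
from h import *
go(.587,-.1274,.0165,-11.5)
s=snap('wrist');link(s,4,20);print(r.get_state()['moment'])"
```

```text
clock: 5.55
tool_pos: [0.5853, -0.1376, 0.0183]
eef_rot: [0.986, -0.165, -0.002, -0.001]
contact_force: [-2.0, 4.8, 1.8]
opening: 0.485
finger_force: 3.3
t 5.55 pos [ 0.5853 -0.1376  0.0183] yaw -19.0 tilt [-0.003  0.003 -1.   ] shift [ -1.7 -10.2   1.8] turn -7.5 F [-2.   4.8  1.8]
link px 246 230 53 82 [ 0.5937 -0.1404  0.0322  0.0189] 161.4
[1.15850127 0.48410676 0.09170947]
```

```bash
python3 -m pendant '[[1,[0,1.5,0],[0,0,0]],[1,[0,0,0],[0,0,0]],[1,[0,0,0],[0,0,0]]]' 3
python3 -c "
from h import *
go(.587,-.1274,.0165,-11.5)
s=snap('wrist');link(s,4,20);print(r.get_state()['moment'])"
```

```text
clock: 5.98
tool_pos: [0.5853, -0.1378, 0.0183]
eef_rot: [0.986, -0.164, -0.002, -0.002]
contact_force: [-1.0, 7.5, 0.5]
opening: 0.488
finger_force: 3.3
t 5.97 pos [ 0.5853 -0.1378  0.0183] yaw -18.9 tilt [-0.003  0.004 -1.   ] shift [ -1.8 -10.4   1.8] turn -7.4 F [-1.   7.5  0.5]
link px 245 231 54 81 [ 0.5935 -0.1405  0.0318  0.0189] 161.3
[1.48465559 0.33426773 0.16782813]
```

It's blocked at about 0.12 rad: 7.5 N with no further motion. I'll check the other side as well.

```bash
python3 -m pendant '[[1,[0,-4,0],[0,0,-4]],[1,[0,-4,0],[0,0,-4]],[1,[0,-4,0],[0,0,-4]],[1,[0,-4,0],[0,0,-2]],[1,[0,-3,0],[0,0,0]],[1,[0,0,0],[0,0,0]]]' 3
python3 -c "
from h import *
go(.587,-.1274,.0165,-11.5)
s=snap('wrist');link(s,4,20);print(r.get_state()['moment'])"
```

```text
clock: 6.78
tool_pos: [0.5904, -0.1232, 0.0187]
eef_rot: [0.999, -0.044, 0.0, 0.0]
contact_force: [-0.5, -0.6, -0.7]
opening: 0.491
finger_force: 2.9
t 6.78 pos [ 0.5904 -0.1232  0.0187] yaw -5.0 tilt [ 0.001 -0.001 -1.   ] shift [-3.   4.5  2.2] turn 6.5 F [-0.5 -0.6 -0.7]
link px 245 232 55 80 [ 0.5983 -0.1233  0.0318  0.0189] 172.2
[0.02987462 0.09207129 0.02029056]
```

```bash
python3 -m pendant '[[1,[0,-3,0],[0,0,-2]],[1,[0,-2,0],[0,0,0]],[1,[0,0,0],[0,0,0]]]' 3
python3 -c "
from h import *
go(.587,-.1274,.0165,-11.5)
s=snap('wrist');link(s,4,20)"
```

```text
clock: 7.2
tool_pos: [0.591, -0.1195, 0.0189]
eef_rot: [1.0, -0.027, 0.001, 0.001]
contact_force: [0.1, -4.8, -2.4]
opening: 0.498
finger_force: 2.8
t 7.2 pos [ 0.591  -0.1195  0.0189] yaw -3.1 tilt [ 0.001 -0.002 -1.   ] shift [-3.5  8.1  2.4] turn 8.4 F [ 0.1 -4.8 -2.4]
link px 246 233 55 79 [ 0.5988 -0.1194  0.0315  0.019 ] 174.9
```

Blocked on both sides (−18.7° to −5.1° about a housing axis near −12°), so orange is seized and goes to the red tray. Next I release, lift and move over its housing.

```bash
python3 -m pendant '[[-1,[0,2,0],[0,0,0]],[-1,[0,0,0],[0,0,0]],[-1,[0,0,0],[0,0,0]],[-1,[0,0,-45],[0,0,0]],[-1,[0,0,-50],[0,0,0]],[-1,[-40,0,-20],[0,0,5]],[-1,[-40,0,0],[0,0,4]],[-1,[-40,0,0],[0,0,0]]]' 3
python3 -c "
from h import *
go(.46,-.1005,.1,-12)
s=snap('wrist');link(s,4,20)
g=cv2.inRange(cv2.cvtColor(s['img'],cv2.COLOR_RGB2HSV),(0,0,0),(180,255,255))
cv2.imwrite('pics/w4.png',s['img'][:,:,::-1])"
```

```text
clock: 8.25
tool_pos: [0.4707, -0.1035, 0.1344]
eef_rot: [0.994, -0.105, 0.001, -0.0]
contact_force: [0.5, -0.0, -0.5]
opening: 1.001
finger_force: 0.0
t 8.25 pos [ 0.4707 -0.1035  0.1344] yaw -12.1 tilt [ 0.001 -0.    -1.   ] shift [-11.1  -0.7  34.3] turn -0.1 F [ 0.5 -0.  -0.5]Traceback (most recent call last):
  File "<string>", line 4, in <module>
    s=snap('wrist');link(s,4,20)
                    ~~~~^^^^^^^^
  File "h.py", line 32, in link
    c=blobs(mask(s,a,b),200)[0]; x,y,w,h=cv2.boundingRect(c); print("link px",x,y,w,h,*rect(s,c,z))
      ~~~~~~~~~~~~~~~~~~~~~~^^^
IndexError: list index out of range
```

```bash
python3 -m pendant '[[-1,[-11,-1,30],[0,0,0]],[-1,[0,0,40],[0,0,0]],[-1,[0,0,30],[0,0,0]],[-1,[0,0,14],[0,0,0]],[-1,[0,0,0],[0,0,0]]]' 10
python3 -c "
from h import *
go(.46,-.1005,.02,-12)"
```

```text
clock: 8.93
tool_pos: [0.4609, -0.1004, 0.0193]
eef_rot: [0.995, -0.105, -0.001, -0.0]
contact_force: [0.3, 0.0, 0.3]
opening: 1.002
finger_force: 0.0
t 8.93 pos [ 0.4609 -0.1004  0.0193] yaw -12.0 tilt [-0.001  0.    -1.   ] shift [-0.9  0.3 -0.7] turn -0.0 F [0.3 0.  0.3]
```

```bash
python3 -m pendant '[[1,[0,0,0],[0,0,0]],[1,[0,0,0],[0,0,0]],[1,[0,0,0],[0,0,0]],[1,[0,0,0],[0,0,0]],[1,[0,0,0],[0,0,0]],[1,[0,0,0],[0,0,0]]]' 10
python3 -m pendant '[[1,[0,0,0],[0,0,0]],[1,[0,0,0],[0,0,0]],[1,[0,0,-10],[0,0,0]],[1,[0,0,-20],[0,0,0]],[1,[0,0,0],[0,0,0]]]' 35
python3 -c "
from h import *
go(.46,.31,.14,-12)
cv2.imwrite('pics/w4.png',snap('wrist')['img'][:,:,::-1])"
```

```text
clock: 9.68
tool_pos: [0.4609, -0.1009, 0.0198]
eef_rot: [0.994, -0.105, -0.0, 0.0]
contact_force: [-0.9, -1.4, 2.7]
opening: 0.454
finger_force: 10.0
clock: 10.3
tool_pos: [0.4618, -0.1004, 0.0505]
eef_rot: [0.995, -0.105, 0.001, -0.0]
contact_force: [0.1, 0.2, -5.8]
opening: 0.451
finger_force: 34.9
t 10.3 pos [ 0.4618 -0.1004  0.0505] yaw -12.0 tilt [ 0.002  0.    -1.   ] shift [ -87.  -401.1  -89.4] turn -0.0 F [ 0.1  0.2 -5.8]
```

View pics/w4.png

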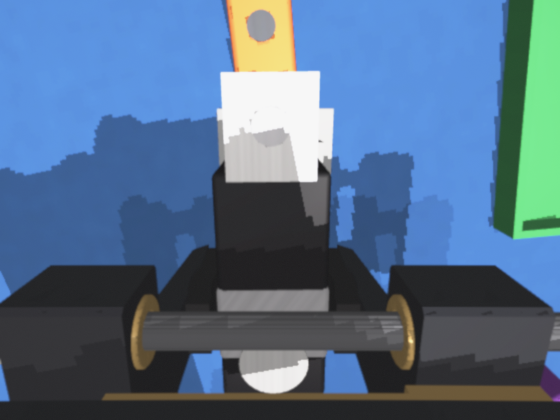

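The elbow is held: housing between the pads (215–330), about 0.6 kg lifted. Now on to the red tray.

```bash
python3 -m pendant '[[1,[0,0,-35],[0,0,0]],[1,[0,0,-40],[0,0,0]],[1,[-8,-30,0],[0,0,0]],[1,[-12,-50,0],[0,0,0]],[1,[-13,-52,0],[0,0,0]],[1,[-13,-52,0],[0,0,0]],[1,[-13,-52,0],[0,0,0]],[1,[-13,-52,0],[0,0,0]]]' 35
python3 -m pendant '[[1,[-13,-52,0],[0,0,0]],[1,[-13,-52,0],[0,0,0]],[1,[-13,-40,0],[0,0,0]],[1,[-10,-30,0],[0,0,0]],[1,[0,0,0],[0,0,-5]],[1,[0,0,0],[0,0,-5]],[1,[0,0,0],[0,0,0]]]' 35
python3 -c "
from h import *
go(.445,.414,.03,-2.5)"
```

```text
clock: 11.35
tool_pos: [0.4497, 0.1977, 0.1237]
eef_rot: [0.995, -0.105, -0.001, 0.001]
contact_force: [1.4, -0.5, -6.8]
opening: 0.448
finger_force: 34.9
clock: 12.22
tool_pos: [0.4379, 0.376, 0.1234]
eef_rot: [1.0, -0.018, -0.001, 0.001]
contact_force: [0.3, 0.3, -5.6]
opening: 0.451
finger_force: 34.9
t 12.22 pos [0.4379 0.376  0.1234] yaw -2.1 tilt [-0.002 -0.002 -1.   ] shift [  5.9 -38.4  93.3] turn 0.4 F [ 0.3  0.3 -5.6]
```

```bash
python3 -m pendant '[[1,[6,-38,0],[0,0,0]],[1,[0,0,30],[0,0,0]],[1,[0,0,30],[0,0,0]],[1,[0,0,20],[0,0,0]],[1,[0,0,11],[0,0,0]],[1,[0,0,4],[0,0,0]],[1,[0,0,4],[0,0,0]],[1,[0,0,0],[0,0,0]]]' 35
python3 -c "
from h import *
go(.445,.414,.021,-2.5)"
```

```text
clock: 13.22
tool_pos: [0.4467, 0.4144, 0.0261]
eef_rot: [1.0, -0.018, 0.0, -0.0]
contact_force: [0.4, -0.7, -5.5]
opening: 0.447
finger_force: 34.9
t 13.22 pos [0.4467 0.4144 0.0261] yaw -2.0 tilt [ 0.001  0.001 -1.   ] shift [-1.7  0.4  5.1] turn 0.5 F [ 0.4 -0.7 -5.5]
```

```bash
python3 -m pendant '[[1,[0,0,3],[0,0,0]],[1,[0,0,2],[0,0,0]],[1,[0,0,1],[0,0,0]],[1,[0,0,0],[0,0,0]]]' 35
```

```text
clock: 13.72
tool_pos: [0.4465, 0.4143, 0.0209]
eef_rot: [1.0, -0.018, 0.0, -0.0]
contact_force: [-1.9, -1.0, 4.3]
opening: 0.453
finger_force: 34.9
```

```bash
python3 -m pendant '[[0,[0,0,-0.5],[0,0,0]],[-0.4,[0,0,0],[0,0,0]],[-0.4,[0,0,0],[0,0,0]],[-0.4,[0,0,-30],[0,0,0]],[-0.4,[0,0,-50],[0,0,0]],[-0.4,[0,0,-50],[0,0,0]],[-1,[30,50,0],[0,0,0]],[-1,[30,50,0],[0,0,-7]]]' 3
python3 -m pendant '[[-1,[20,50,0],[0,0,0]],[-1,[20,50,0],[0,0,0]],[-1,[-20,40,-30],[0,0,0]],[-1,[0,0,-30],[0,0,0]],[-1,[0,0,0],[0,0,0]]]' 3
python3 - <<'E'
from h import *
go(.596,.1357,.0165,4.8)
s=snap("wrist");link(s,22,34)
s=snap("top");link(s,6,19,.043)
for c in blobs(mask(s,6,19)): print(cv2.boundingRect(c),*rect(s,c,.043))
E
```

```text
clock: 14.72
tool_pos: [0.5036, 0.312, 0.151]
eef_rot: [0.999, 0.046, 0.001, -0.0]
contact_force: [1.2, 0.1, 0.2]
opening: 0.901
finger_force: 0.0
clock: 15.35
tool_pos: [0.5365, 0.1742, 0.2123]
eef_rot: [0.999, 0.043, 0.002, -0.001]
contact_force: [-0.1, -0.3, 0.4]
opening: 0.997
finger_force: 0.0
t 15.35 pos [0.5365 0.1742 0.2123] yaw 4.9 tilt [ 0.005  0.002 -1.   ] shift [ 55.   43.7 196. ] turn 0.1 F [-0.1 -0.3  0.4]
link px 313 90 24 87 [0.581  0.1348 0.072  0.0194] 6.7
link px 437 302 32 15 [ 0.3224 -0.5672  0.0876  0.0369] 95.1
(437, 302, 32, 15) [ 0.3224 -0.5672  0.0876  0.0369] 95.1
(481, 302, 24, 9) [ 0.3329 -0.683   0.0678  0.0194] 95.6
(339, 335, 16, 25) [ 0.2124 -0.2785  0.0697  0.0193] 25.6
```

```bash
python3 -m pendant '[[-1,[40,20,30],[0,0,-2]],[-1,[15,22,40],[0,0,0]],[-1,[0,0,50],[0,0,0]],[-1,[0,0,30],[0,0,0]],[-1,[0,0,20],[0,0,0]],[-1,[0,0,0],[0,0,0]]]' 3
python3 -c "
from h import *
go(.597,.1367,.0165,6.7)
s=snap('wrist');link(s,22,34)"
```

```text
clock: 16.2
tool_pos: [0.5927, 0.138, 0.0385]
eef_rot: [0.998, 0.061, -0.002, 0.0]
contact_force: [-0.7, 0.1, -0.2]
opening: 1.0
finger_force: 0.0
t 16.2 pos [0.5927 0.138  0.0385] yaw 7.0 tilt [-0.003 -0.001 -1.   ] shift [ 4.2  1.8 22. ] turn 0.3 F [-0.7  0.1 -0.2]
link px 258 203 47 109 [0.5975 0.1359 0.0491 0.0188] 6.5
```

```bash
python3 -m pendant '[[-1,[4,2,22],[0,0,0]],[1,[0,0,0],[0,0,0]],[1,[0,0,0],[0,0,0]],[1,[0,0,0],[0,0,0]],[1,[0,0,0],[0,0,0]],[1,[0,0,0],[0,0,0]],[1,[0,0,0],[0,0,0]]]' 3
python3 -c "
from h import *
go(.597,.1367,.0165,6.7)
s=snap('wrist');link(s,22,34)"
```

```text
clock: 17.12
tool_pos: [0.5985, 0.1364, 0.0184]
eef_rot: [0.998, 0.061, 0.0, 0.0]
contact_force: [0.4, -0.1, 2.1]
opening: 0.487
finger_force: 2.9
t 17.12 pos [0.5985 0.1364 0.0184] yaw 7.0 tilt [ 0.001  0.    -1.   ] shift [-1.4 -0.5  1.9] turn 0.3 F [ 0.4 -0.1  2.1]
link px 246 231 54 81 [0.607  0.1381 0.0318 0.0189] 7.3
```

```bash
python3 -m pendant '[[1,[0,4,0],[0,0,3]],[1,[0,4,0],[0,0,3]],[1,[0,2,0],[0,0,2]],[1,[0,0,0],[0,0,0]]]' 3
python3 -c "
from h import *
go(.597,.1367,.0165,6.7)
s=snap('wrist');link(s,22,34)"
```

```text
clock: 17.68
tool_pos: [0.5989, 0.1266, 0.0182]
eef_rot: [1.0, -0.009, -0.0, -0.0]
contact_force: [-0.4, 2.0, 2.5]
opening: 0.486
finger_force: 3.0
t 17.68 pos [0.5989 0.1266 0.0182] yaw -1.0 tilt [-0.  0. -1.] shift [ -2.  -10.1   1.7] turn -7.7 F [-0.4  2.   2.5]
link px 246 230 54 82 [0.6076 0.1268 0.0323 0.0189] 0.5
```

```bash
python3 -m pendant '[[1,[0,2,0],[0,0,2]],[1,[0,2,0],[0,0,1]],[1,[0,0,0],[0,0,0]]]' 3
python3 -c "
from h import *
go(.597,.1367,.0165,6.7)
s=snap('wrist');link(s,22,34)"
```

```text
clock: 18.1
tool_pos: [0.5979, 0.1252, 0.0181]
eef_rot: [0.999, -0.035, -0.001, -0.002]
contact_force: [-1.5, 6.1, 2.9]
opening: 0.513
finger_force: 3.2
t 18.1 pos [0.5979 0.1252 0.0181] yaw -4.0 tilt [-0.002  0.003 -1.   ] shift [ -1.7 -11.4   1.7] turn -10.7 F [-1.5  6.1  2.9]
link px 240 227 58 85 [0.607  0.1261 0.0335 0.0188] 0.3
```

It's blocked here too (6 N), but the 43 mm grip on a 20 mm link is odd. I'll re-grip higher, with just the fingertips, to rule out interference.

```bash
python3 -m pendant '[[-0.5,[0,-4,0],[0,0,-2]],[-0.5,[0,0,0],[0,0,0]],[-0.5,[0,0,-13],[0,0,-2]],[0.2,[0,0,0],[0,0,0]],[1,[0,0,0],[0,0,0]],[1,[0,0,0],[0,0,0]],[1,[0,0,0],[0,0,0]],[1,[0,0,0],[0,0,0]]]' 3
python3 -c "
from h import *
go(.597,.127,.0315,0.5)
s=snap('wrist');link(s,22,34)
cv2.imwrite('pics/w5.png',s['img'][:,:,::-1])"
```

```text
clock: 19.15
tool_pos: [0.5992, 0.1265, 0.0312]
eef_rot: [1.0, -0.0, 0.0, 0.0]
contact_force: [-0.7, -0.4, 1.1]
opening: 0.491
finger_force: 2.9
t 19.15 pos [0.5992 0.1265 0.0312] yaw -0.0 tilt [ 0. -0. -1.] shift [-2.2 -0.5 -0.3] turn -0.5 F [-0.7 -0.4  1.1]
link px 248 221 49 91 [0.6034 0.1269 0.0394 0.0187] 0.7
```

View pics/w5.png

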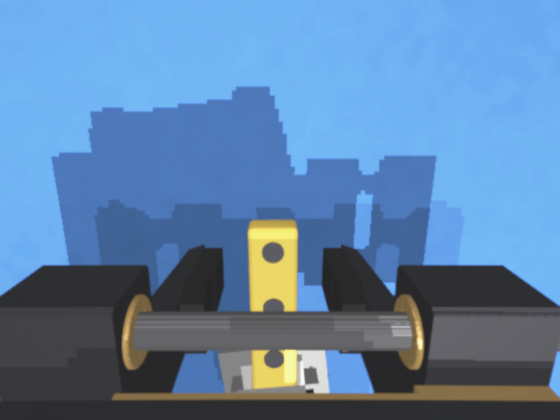

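Still 43 mm wide at a different height, and the link (273,300) stays centred, so the contact does move with the link. I'll check the other stop.

```bash
python3 -m pendant '[[1,[0,-4,0],[0,0,-3]],[1,[0,-4,0],[0,0,-3]],[1,[0,-4,0],[0,0,-3]],[1,[0,-4,0],[0,0,-3]],[1,[0,-3,0],[0,0,-2]],[1,[0,0,0],[0,0,0]]]' 3
python3 -c "
from h import *
go(.597,.127,.0315,0.5)
s=snap('wrist');link(s,22,34)"
python3 -m pendant '[[1,[0,-2,0],[0,0,0]],[1,[0,-1,0],[0,0,0]],[1,[0,0,0],[0,0,0]]]' 3
python3 -c "
from h import *
go(.597,.127,.0315,0.5)
s=snap('wrist');link(s,22,34)"
```

```text
clock: 19.95
tool_pos: [0.5968, 0.1446, 0.0311]
eef_rot: [0.993, 0.122, -0.001, 0.0]
contact_force: [-0.7, -2.3, 1.1]
opening: 0.492
finger_force: 3.1
t 19.95 pos [0.5968 0.1446 0.0311] yaw 14.0 tilt [-0.001 -0.001 -1.   ] shift [-4.1 17.1 -0.4] turn 13.5 F [-0.7 -2.3  1.1]
link px 249 220 49 92 [0.6012 0.1466 0.0397 0.0187] 13.3
clock: 20.38
tool_pos: [0.5967, 0.1456, 0.0312]
eef_rot: [0.993, 0.121, -0.0, 0.002]
contact_force: [-1.2, -5.7, 2.0]
opening: 0.504
finger_force: 3.2
t 20.38 pos [0.5967 0.1456 0.0312] yaw 13.8 tilt [-0.    -0.003 -1.   ] shift [-4.2 18.2 -0.3] turn 13.3 F [-1.2 -5.7  2. ]
link px 250 220 49 92 [0.6012 0.147  0.0396 0.0189] 13.9
```

```bash
python3 -m pendant '[[-1,[0,3,0],[0,0,0]],[-1,[0,0,0],[0,0,0]],[-1,[0,0,0],[0,0,0]],[-1,[8,0,8],[0,0,0]],[-1,[0,-10,0],[0,0,0]],[-1,[0,-10,0],[0,0,0]],[-1,[0,0,0],[0,0,0]]]' 3
python3 -c "
from h import *
go(.597,.127,.0315,0.5)
s=snap('wrist');link(s,22,34)"
python3 -m pendant '[[-1,[0,-5,0],[0,0,0]],[-1,[0,-3,0],[0,0,0]],[-1,[0,0,0],[0,0,0]]]' 3
python3 -c "
from h import *
go(.597,.127,.0315,0.5)
s=snap('wrist');link(s,22,34)"
```

```text
clock: 21.3
tool_pos: [0.6002, 0.1666, 0.0231]
eef_rot: [0.993, 0.122, 0.0, 0.001]
contact_force: [0.5, -1.2, -0.4]
opening: 0.998
finger_force: 0.7
t 21.3 pos [0.6002 0.1666 0.0231] yaw 14.0 tilt [ 0.    -0.001 -1.   ] shift [-12.7  37.7  -8.3] turn 13.5 F [ 0.5 -1.2 -0.4]
link px 298 247 53 65 [0.6079 0.1493 0.0267 0.0193] 14.1
clock: 21.72
tool_pos: [0.6002, 0.1683, 0.0234]
eef_rot: [0.993, 0.12, 0.001, 0.004]
contact_force: [4.5, -10.8, -0.6]
opening: 1.004
finger_force: 5.5
t 21.73 pos [0.6002 0.1683 0.0234] yaw 13.7 tilt [ 0.003 -0.007 -1.   ] shift [-12.9  39.4  -7.8] turn 13.2 F [  4.5 -10.8  -0.6]
link px 300 247 52 65 [0.6077 0.1506 0.0272 0.019 ] 15.0
```

A single-finger push is blocked as well (11 N, link at 15°), so yellow is also seized. Both elbows go in the red tray. I'll back off and go over the yellow housing.

```bash
python3 -m pendant '[[-1,[0,20,0],[0,0,0]],[-1,[0,0,-50],[0,0,0]],[-1,[0,0,-50],[0,0,0]],[-1,[-40,5,0],[0,0,7]],[-1,[-50,5,0],[0,0,0]],[-1,[-40,5,0],[0,0,0]],[-1,[0,0,0],[0,0,0]]]' 10
python3 -c "
from h import *
go(.467,.121,.12,7)"
```

```text
clock: 22.65
tool_pos: [0.4734, 0.1192, 0.1234]
eef_rot: [0.998, 0.061, -0.003, -0.0]
contact_force: [1.4, 0.1, 0.7]
opening: 1.002
finger_force: 0.0
t 22.65 pos [0.4734 0.1192 0.1234] yaw 7.0 tilt [-0.005 -0.    -1.   ] shift [-6.1 -2.6  3.5] turn 0.0 F [1.4 0.1 0.7]
```

```bash
python3 -m pendant '[[-1,[-6,-2,30],[0,0,0]],[-1,[0,0,40],[0,0,0]],[-1,[0,0,30],[0,0,0]],[-1,[0,0,4],[0,0,0]],[-1,[0,0,0],[0,0,0]]]' 10
python3 -m pendant '[[1,[0,0,0],[0,0,0]],[1,[0,0,0],[0,0,0]],[1,[0,0,0],[0,0,0]],[1,[0,0,0],[0,0,0]],[1,[0,0,0],[0,0,0]],[1,[0,0,0],[0,0,0]]]' 10
python3 -m pendant '[[1,[0,0,0],[0,0,0]],[1,[0,0,0],[0,0,0]],[1,[0,0,-10],[0,0,0]],[1,[0,0,-30],[0,0,0]],[1,[0,0,-40],[0,0,0]],[1,[0,0,-25],[0,0,0]],[1,[0,0,0],[0,0,0]]]' 35
python3 - <<'E'
from h import *
go(.445,.300,.12,-2.5)
s=snap("top")
for c in blobs(mask(s,6,19))+blobs(mask(s,22,34)): print(cv2.boundingRect(c),*rect(s,c,.043))
cv2.imwrite("pics/top2.png",s["img"][:,:,::-1])
E
```

```text
clock: 23.28
tool_pos: [0.472, 0.1213, 0.0196]
eef_rot: [0.998, 0.061, 0.001, -0.0]
contact_force: [-0.9, -0.2, 0.0]
opening: 1.004
finger_force: 0.0
clock: 24.02
tool_pos: [0.471, 0.1204, 0.0192]
eef_rot: [0.998, 0.061, -0.0, 0.0]
contact_force: [-0.9, -1.1, 2.6]
opening: 0.449
finger_force: 10.0
clock: 24.9
tool_pos: [0.472, 0.1216, 0.1256]
eef_rot: [0.998, 0.061, 0.002, -0.001]
contact_force: [0.1, 1.0, -6.0]
opening: 0.45
finger_force: 35.0
t 24.9 pos [0.472  0.1216 0.1256] yaw 7.0 tilt [ 0.003  0.001 -1.   ] shift [  -5.1 -180.4    5.8] turn 9.5 F [ 0.1  1.  -6. ]
(437, 302, 32, 15) [ 0.3225 -0.5676  0.087   0.0368] 94.9
(100, 194, 10, 25) [0.5609 0.4169 0.0709 0.0267] 7.0
(481, 302, 24, 9) [ 0.3329 -0.683   0.0678  0.0193] 95.8
(339, 335, 16, 25) [ 0.2125 -0.2787  0.0697  0.0197] 25.6
(531, 152, 29, 268) [ 0.4039 -0.8532  0.7678  0.094 ] 178.2
(174, 127, 31, 30) [0.7623 0.1898 0.0903 0.0855] 40.5
(188, 181, 11, 27) [0.6075 0.1651 0.0761 0.0252] 12.9
(158, 99, 20, 14) [0.872  0.2654 0.0573 0.0254] 118.4
```

View pics/top2.png

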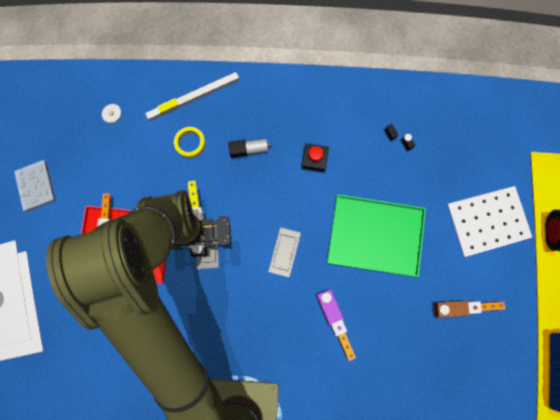

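The top view shows orange in the red tray (link at 105,205), yellow lifted (194,195) and the bystanders unmoved. I'll carry yellow to the tray's other half.

```bash
python3 -m pendant '[[1,[-1,-30,0],[0,0,0]],[1,[-1,-50,0],[0,0,0]],[1,[-1,-50,0],[0,0,0]],[1,[-2,-40,0],[0,0,0]],[1,[0,-10,0],[0,0,5]],[1,[0,0,0],[0,0,4]],[1,[0,0,0],[0,0,0]]]' 35
python3 -c "
from h import *
go(.445,.300,.03,-2.5)"
```

```text
clock: 25.82
tool_pos: [0.4431, 0.2986, 0.1224]
eef_rot: [1.0, -0.017, -0.001, 0.001]
contact_force: [0.0, 0.1, -5.6]
opening: 0.452
finger_force: 35.0
t 25.82 pos [0.4431 0.2986 0.1224] yaw -1.9 tilt [-0.003 -0.002 -1.   ] shift [ 2.1 -1.7 92.4] turn 0.6 F [ 0.   0.1 -5.6]
```

```bash
python3 -m pendant '[[1,[2,-2,30],[0,0,0]],[1,[0,0,35],[0,0,0]],[1,[0,0,20],[0,0,0]],[1,[0,0,6],[0,0,0]],[1,[0,0,4],[0,0,0]],[1,[0,0,2],[0,0,0]],[1,[0,0,2],[0,0,0]],[1,[0,0,0],[0,0,0]]]' 35
python3 -m pendant '[[1,[0,0,1],[0,0,0]],[1,[0,0,1],[0,0,0]],[1,[0,0,0],[0,0,0]]]' 35
```

```text
clock: 26.82
tool_pos: [0.4466, 0.301, 0.0255]
eef_rot: [1.0, -0.018, 0.0, -0.0]
contact_force: [-0.1, 0.1, -5.5]
opening: 0.451
finger_force: 35.0
clock: 27.2
tool_pos: [0.4464, 0.3009, 0.0231]
eef_rot: [1.0, -0.018, -0.0, 0.0]
contact_force: [0.3, -1.1, -5.1]
opening: 0.445
finger_force: 35.0
```

```bash
python3 -m pendant '[[1,[0,0,1],[0,0,0]],[1,[0,0,1],[0,0,0]],[1,[0,0,1],[0,0,0]],[1,[0,0,0],[0,0,0]]]' 35
```

```text
clock: 27.7
tool_pos: [0.4464, 0.3008, 0.0203]
eef_rot: [1.0, -0.018, 0.0, 0.0]
contact_force: [-0.2, -0.6, -3.1]
opening: 0.45
finger_force: 35.0
```

```bash
python3 -m pendant '[[1,[0,0,0.5],[0,0,0]],[0,[0,0,0],[0,0,0]],[-0.4,[0,0,0],[0,0,0]],[-0.4,[0,0,0],[0,0,0]],[-0.4,[0,0,-30],[0,0,0]],[-0.4,[0,0,-50],[0,0,0]],[-0.4,[0,0,-50],[0,0,0]],[-0.4,[0,50,-50],[0,0,0]]]' 5
python3 -m pendant '[[-0.4,[0,60,0],[0,0,0]],[-0.4,[0,60,0],[0,0,0]],[-0.4,[0,60,0],[0,0,0]],[-0.4,[0,60,0],[0,0,0]],[-0.4,[0,60,0],[0,0,0]],[-0.4,[0,60,0],[0,0,0]],[-0.4,[0,0,0],[0,0,0]]]'
python3 - <<'E'
from h import *
s=snap("top")
cv2.imwrite("pics/top3.png",cv2.resize(s["img"][120:300,60:330,::-1],None,fx=2.9,fy=2.9))
print(*rect(s,np.vstack([c for c in blobs(mask(s,0,5),200) if cv2.boundingRect(c)[0]<200]),.018))
for c in blobs(mask(s,6,19))+blobs(mask(s,22,34)):
    if cv2.boundingRect(c)[0]<200: print(cv2.boundingRect(c),*rect(s,c,.043))
E
```

```text
clock: 28.7
tool_pos: [0.4453, 0.2601, 0.1957]
eef_rot: [1.0, -0.015, 0.001, -0.002]
contact_force: [0.2, -1.0, 0.2]
opening: 0.701
finger_force: 0.0
clock: 29.58
tool_pos: [0.4313, -0.1091, 0.1942]
eef_rot: [1.0, -0.024, 0.0, 0.001]
contact_force: [1.2, 0.7, -0.3]
opening: 0.7
finger_force: 0.0
[0.4606 0.359  0.2548 0.1935] 87.4
(100, 194, 10, 25) [0.5609 0.4169 0.0709 0.0267] 7.0
(174, 127, 31, 30) [0.763  0.1898 0.0896 0.0843] 48.1
(140, 197, 8, 24) [0.5596 0.3016 0.0672 0.0203] 6.1
(158, 99, 20, 14) [0.872  0.2654 0.0573 0.0254] 118.4
```

View pics/top3.png

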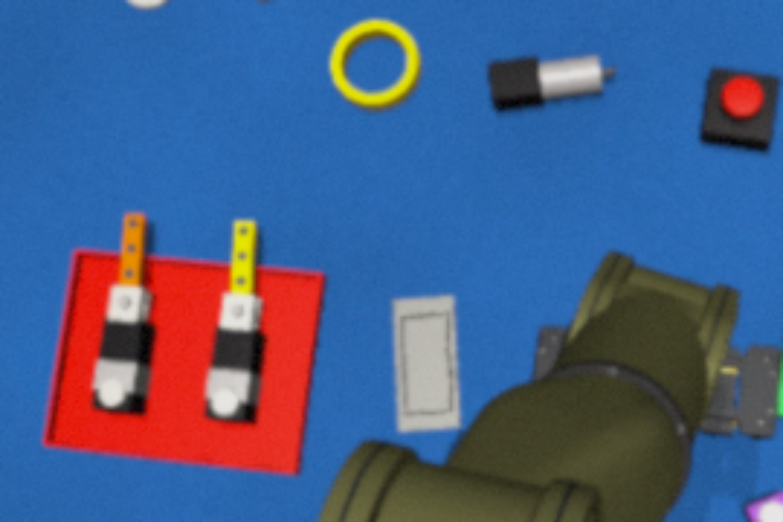

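Both elbows lie flat inside the red tray: orange at crop (125,350) and yellow at (235,355). The bystanders are in place and the arm is clear, so I'll hand in.

```bash
python3 -c "
from plant import r
print(r.finish_job())"
```

```text
the job is handed in; nothing more can be done
None
```

Job handed in: both hinges blocked at about 0.12 rad in both directions, so both elbows count as seized and now lie flat in the red repair tray, with the bystanders untouched; the hand-in returned no verdict.

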